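# Hold the sprung lid of the spares case open

## Robot

A 6-joint arm with a two-finger parallel gripper is mounted at the origin on a cart in front of the work surface, level with it; the furniture and walls round the work are solid. World frame = base frame: x ahead of the robot, y to its left, z up, the work surface at z = 0. Lengths are in m, angles in degrees, forces in N, time in s.
With the tool pointing down it reaches from about 0.4 to 0.825 m from the base axis. Payload 7 kg.
Tool frame: the origin (TCP) lies at the very end of the fingers, on their centre line; the grasp point (between the pads) lies 19 mm behind it (ctrl.grasp_offset is the distance from the TCP to the grasp point, in m); z points along the fingers, y is the line along which they close (so a half turn about z gives the same grasp; the last joint's range is limited). The gripper opens to 88 mm and grips with 3 to 60 N. Pads are 19 mm wide; open, the fingers measure 130 mm over their backs; the gripper's body (78 mm by 193 mm) begins 47 mm behind the grasp point.
Start: joints at [-52.076, 20.546, 0.682, 0, -70.136, -16.507], TCP at [0.246, -0.628, 0.227] pointing down, gripper open.
Joint ranges: [-176.03, 176.03], [-82.01, 121.73], [-58.28, 71.71], [-173.87, 95.51], [-174.79, -0.11], [-173.66, 173.66]. Speed limits (degrees/s): [136.94, 136.94, 172.46, 180, 180, 180].

## Interface

Orientations are given as [roll, pitch, yaw] about the fixed x, y, z axes, in that order (R = Rz(yaw) Ry(pitch) Rx(roll)).
In Python, from plant import ctrl gives the robot as it stands. The module is installed in compiled form; this text tells all that it offers.
- The arm moves only by the tool jog_arm, never from a script. Its argument "plan" is a list that holds one entry, the list of rows, each a list of 7 numbers: the opening, from 0 (shut) to 1 (fully open), then the shift along the tool's x, y, z in m, then the turn, a rotation vector about the tool's x, y, z in degrees. A call has 1 to 20 rows; each row is the pose to reach, as a shift and turn from the pose commanded when the call began, along the tool's axes at that moment; what a row does not reach only later rows make up. A row lasts 1/8 s, in which the tool goes at most 62.5 mm and 10.7 degrees, less where a joint would pass 70% of its speed; a pose out of reach is approached as far as the arm can. A call with a gripper value outside its range is refused whole. The fingers move at their own pace and stop on an object; the grip force is fixed at half the most. Time passes only in rows, so rows that repeat a pose let the fingers close. It gives the time, the measured TCP pose, the force, the opening and the grip force at its end, in the units of the state.
- ctrl.get_obs(): the state, without advancing time (a new reading comes with each control period).
- ctrl.snapshot(name): name is "scene" or "side" or "wrist"; returns a dict with "image" (400x640x3 uint8, red, green, blue), "vertical_fov" (degrees; the focal length in pixels is half the picture's height over the tangent of half this angle, whatever the lens; pixels are square), "cx", "cy" (the principal point, pixels), "R" (3x3) and "t" (3): a world point X has camera coordinates R X + t; the wrist camera has in their place "T_tool_cam" (4x4, takes a point from camera to tool coordinates, whose origin is the TCP and whose axes are the flange's). Camera axes: x right, y down, z forward; pixel columns grow to the right and rows downward; lengths in m; the calibration is good to about 2 mm. A picture is of the moment at which its call begins: read the wrist's pose just before it. There is no depth.
- ctrl.close_job(): hands the job in; it is judged then, once.
The state is a dict: "clock": time; "joint_pos": joint angles; "qvel": joint speeds; "tau": joint torques, N m; "tool_pos": TCP position; "orientation": TCP orientation; "force": force on the tool from outside, world axes, zero at the start; "moment": the same for the moment, N m; "opening": finger opening in m; "gripper_force": force on a finger pad.
Only numpy, scipy, OpenCV 4.12 (cv2) and the standard library are available. Lean on these libraries where they do the work, as an engineer would, in place of code of your own. Each camera call takes 0.05 s, during which the arm holds its last target. There are 200 camera calls.

## Task

Take the roll of tape off the lid of the blue spares case and lay it flat in the orange tray. Then lift the sprung lid by its bar handle to 45 degrees, the green mark on the quadrant, and finish holding it there, so that I can get the brass valve out with both hands: stay on the handle and do not let go. Never open the lid beyond 65 degrees or let it snap shut, and leave the other things on the worktop where they are.

Things in the scene. Friction and masses are not known exactly. Their poses are not given: they have to be found in the camera images.
- tape_centre (a point): roll of white sealing tape, a flat ring 52 mm across and 15 mm high, about 50 g, lying flat on the lid at the start; this point is its centre, half-way up, z axis is the ring's axis (up). A bottle rack overhangs the rear of the worktop (from about x = 0.6 m back, 0.4 m up): draw back from it before lifting high
- tape: the same roll of tape; origin at the centre of its underside
- tray_floor (a point): fixed orange open tray, 150 x 150 mm outside, 22 mm high, walls and floor 4 mm thick; this point is the centre of its inner floor, x and y along its sides, z up
- case: fixed blue spares case, 120 mm deep (x) x 200 mm wide (y) x 70 mm high, open on top under its lid, a brass valve inside; origin at the centre of its underside, z up, -x towards the handle side. The shut lid's upper face is flat and 76 mm above the worktop
- lid_hinge (a point): middle of the lid's hinge line, which runs level along y over the case's far edge, 73 mm above the worktop and 60 mm along +x from the case's centre. Axes are the case's and do not turn with the lid: x points away from the handle, y along the hinge, z up
- quadrant: black quarter-circle scale fixed on the case's +y side (case y from 107 to 111 mm), reaching 97 mm from the hinge line and standing up to 172 mm above the worktop; white marks every 15 degrees, broad green mark at 45 degrees; a red pointer on the lid's edge shows the angle. Same origin and axes as the case
- lid_handle (a point): middle of the lid's bar handle: round steel bar 10 mm thick, 90 mm long, parallel to the hinge and 175 mm from it, on two arms in front of the lid; 40 mm clear between bar and lid edge. Level with the hinge when shut. Being round, the bar can turn between the fingers. Axes turn with the lid: y along the bar, x from the bar to the hinge, z the lid's upper side
- lid (a joint): angle of the lid, rad: 0 shut (level), growing as the handle end rises about the hinge, 0.785 = 45 degrees, stop at 1.5. Spring and weight together pull it shut: 3 to 5 N at the handle all the way
- black_cap: bystander: black bottle cap, 57 mm across, 24 mm high, on the worktop to the left of the case; origin under its centre
- grey_cap: bystander: grey bottle cap, 69 mm across, 24 mm high, left of the case; origin under its centre
- spoon: bystander: metal teaspoon, 132 x 26 x 9 mm, left of the case; origin under its centre
- strainer: bystander: metal mesh tea strainer, 82 mm across, 61 mm high, at the left rear; origin under its centre
- steel_bottle: bystander: cream thermos flask with a black cup-lid, 68 x 84 x 205 mm, standing at the right rear; origin under its centre
There are look-alikes about, which are no part of the job. What is shaped like the tape but red is not meant.

How it is judged (in metres and radians):
On the way, in this order (a step that is already met when the one before it is completed fails the run):
1. the roll of tape lies flat in the tray, let go and at rest, while the lid is still shut (x of tape_centre in the frame of tray_floor between -0.046 and 0.046 m and y of tape_centre in the frame of tray_floor between -0.046 and 0.046 m and z of tape_centre in the frame of tray_floor between 0.003 and 0.012 m and angle between tape_centre's own z axis and vertical below 0.15 rad and contact force between tape and the arm below 0.1 N and contact force between tape and the fingers below 0.1 N and linear speed of tape below 0.03 m/s and value of joint lid below 0.1 rad), for 0.2 s.
2. the gripper holds the lid still at 45 degrees, within 5 degrees (value of joint lid between 0.6977 and 0.8723 rad and velocity of joint lid between -0.1 and 0.1 rad/s and contact force between the fingers and lid above 1 N), for 0.5 s.
At the end, for the whole second after the job is handed in: The gripper's fingers bear on the lid (over 1 N) and hold it still at 45 degrees within 5 degrees; nothing loose props it; the tape lies flat in the tray, let go and at rest (all of step 2 and x of tape_centre in the frame of tray_floor between -0.046 and 0.046 m and y of tape_centre in the frame of tray_floor between -0.046 and 0.046 m and z of tape_centre in the frame of tray_floor between 0.003 and 0.012 m and angle between tape_centre's own z axis and vertical below 0.15 rad and contact force between tape and the arm below 0.1 N and contact force between tape and the fingers below 0.1 N and linear speed of tape below 0.03 m/s and contact force between lid and tape below 0.2 N and contact force between lid and black_cap below 0.2 N and contact force between lid and grey_cap below 0.2 N and contact force between lid and spoon below 0.2 N and contact force between lid and strainer below 0.2 N and contact force between lid and steel_bottle below 0.2 N); the arm keeps its last pose, push and grip.
It fails at once if the lid is opened beyond 65 degrees (value of joint lid above 1.134 rad).
It fails at once if the lid snaps shut (falls faster than 2 rad/s) (velocity of joint lid below -2 rad/s).
It fails at once if a bystander (cap, spoon, strainer or thermos flask) is moved more than 3 cm (distance of any of black_cap, grey_cap, spoon, strainer, steel_bottle from where it was at the start of the episode above 0.03 m).
It also fails if it takes over 54 s, if anything falls off the work surface, if the arm or the gripper's body presses on something with over 40 N, if the wrist force passes 120 N, or if a joint passes its speed limit or range.

## Working session

There is one attempt and no reset: what is moved stays moved. The work goes in short steps, Python scripts to look and compute and a tool call to move; the robot and the scene stay as the last step left them, time stands still between calls to the robot, and variables do not carry over. Pictures are saved under pics/ and viewed, at most 10 in all, crops included, and the job is handed in when it is done.

Besides the shell and the picture viewer there is one more tool, called after "Request:" by a JSON object that holds its "method" and its "body". jog_arm: Moves the arm, as the interface text tells. Its arguments: {"type":"object","properties":{"plan":{"type":"array","items":{"type":"array","items":{"type":"array","items":{"type":"number"}}}}},"required":["plan"]}

```bash
mkdir -p pics; cat > h.py <<'E'
import numpy as np, cv2
from plant import ctrl
from scipy.spatial.transform import Rotation as Ro
def snap(n,f):
    o=ctrl.get_obs(); s=ctrl.snapshot(n); im=s["image"]
    cv2.imwrite("pics/"+f+".png",cv2.cvtColor(im,cv2.COLOR_RGB2BGR))
    K=200/np.tan(np.radians(s["vertical_fov"])/2)
    if "R" in s: R=np.array(s["R"]).T; c=-R@np.array(s["t"])
    else:
        T=np.array(s["T_tool_cam"]); W=Ro.from_euler("xyz",o["orientation"],degrees=True).as_matrix()
        R=W@T[:3,:3]; c=W@T[:3,3]+np.array(o["tool_pos"])
    np.savez("pics/"+f+".npz",R=R,c=c,k=[K,s["cx"],s["cy"]]); return im
def ray(f,u,v):
    d=np.load("pics/"+f+".npz"); K,cx,cy=d["k"]
    r=d["R"]@np.array([(u-cx)/K,(v-cy)/K,1]); return d["c"],r
def onz(f,u,v,z):
    c,r=ray(f,u,v); return (c+r*(z-c[2])/r[2]).round(4)
E
python3 - <<'E'
from h import *
print(ctrl.get_obs()); snap("scene","s1"); snap("side","d1")
for f in("s1","d1"): print(np.load("pics/"+f+".npz")["c"])
E
```

```text
{'clock': 0.0, 'joint_pos': array([-5.20746269e+01,  2.05889935e+01,  6.33799143e-01, -2.07336229e-02,
       -7.01335434e+01, -1.65087519e+01]), 'qvel': array([0.03137094, 0.00951147, 0.03421246, 0.09401415, 0.02449152,
       0.03386323]), 'tau': array([-7.79694947e-04, -5.82713628e+01,  2.93061000e+01,  6.99689358e+00,
        6.90556102e-03, -1.58776083e-04]), 'tool_pos': array([ 0.24630134, -0.6279451 ,  0.22564849]), 'orientation': array([ 1.79909381e+02, -6.53082734e-03, -1.58590435e+02]), 'force': array([-0.72804215, -0.158339  , -0.07763842]), 'moment': array([-0.00586664, -0.01840765,  0.0089809 ]), 'gripper_force': 0.0, 'opening': 0.08779466702071628}
[-0.26056706  1.11511148  0.90350592]
[0.33203712 0.96911381 0.64291791]
```

View pics/s1.png

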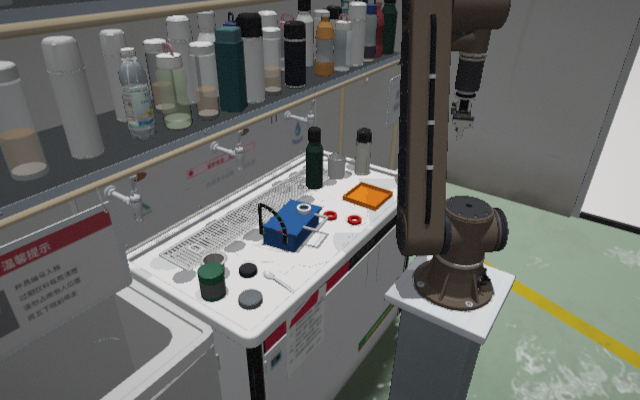

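View pics/d1.png

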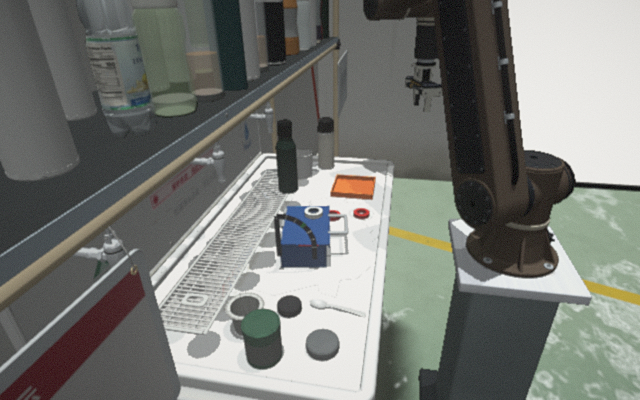

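The scene picture shows the tape at (304,209), tray at (368,195), case around (292,225), handle bar near (317,241). In the side picture the tape is at (314,211), the tray at (354,187), and the bar at x≈346, rows 213–233.

```bash
python3 - <<'E'
from h import *
for f,t in(("s1",(304,209)),("d1",(314,211))):
    im=cv2.imread(f"pics/{f}.png"); h=cv2.cvtColor(im,cv2.COLOR_BGR2HSV)
    win=np.zeros(h.shape[:2],np.uint8); win[150:290,240:400]=255
    for nm,lo,hi,z in(("tray",(5,150,100),(18,255,255),.011),("blue",(105,120,50),(125,255,255),.076)):
        m=cv2.inRange(h,lo,hi)&win
        c=max(cv2.findContours(m,0,2)[0],key=cv2.contourArea)
        M=cv2.moments(c); q=cv2.approxPolyDP(c,3 if nm=="blue" else 2.5,True)[:,0]
        print(f,nm,"cent",onz(f,M["m10"]/M["m00"],M["m01"]/M["m00"],z)); 
        for p in q: print("  ",p,onz(f,*p,z))
    print("tape",onz(f,*t,.09))
print("bar",onz("d1",346,213,.073),onz("d1",346,233,.073))
a=cv2.imread("pics/s1.png")[180:260,245:345]; b=cv2.imread("pics/d1.png")[180:280,265:365]
cv2.imwrite("pics/c1.png",np.hstack([cv2.resize(a,(400,320),interpolation=2),cv2.resize(b,(320,320),interpolation=2)]))
E
```

```text
s1 tray cent [ 0.4717 -0.3118  0.011 ]
   [343 199] [ 0.5374 -0.2303  0.011 ]
   [374 210] [ 0.3959 -0.2288  0.011 ]
   [391 192] [ 0.4084 -0.3972  0.011 ]
   [361 182] [ 0.5531 -0.4006  0.011 ]
s1 blue cent [0.5246 0.1305 0.076 ]
   [290 200] [ 0.6329 -0.0102  0.076 ]
   [278 212] [0.6149 0.0815 0.076 ]
   [289 233] [0.5028 0.1622 0.076 ]
   [288 243] [0.4708 0.2083 0.076 ]
   [284 244] [0.4776 0.2199 0.076 ]
   [282 235] [0.514  0.1846 0.076 ]
   [274 231] [0.5498 0.182  0.076 ]
   [282 230] [0.5323 0.1619 0.076 ]
   [274 216] [0.6092 0.1102 0.076 ]
   [263 226] [0.5985 0.1805 0.076 ]
   [264 243] [0.5319 0.2527 0.076 ]
   [294 251] [0.4297 0.2307 0.076 ]
   [310 232] [0.4508 0.117  0.076 ]
   [302 225] [0.497  0.0988 0.076 ]
   [314 227] [0.4574 0.085  0.076 ]
   [317 217] [0.4852 0.0276 0.076 ]
   [313 213] [0.5117 0.0142 0.076 ]
   [320 207] [ 0.5152 -0.0341  0.076 ]
   [311 205] [ 0.5495 -0.0265  0.076 ]
   [311 211] [0.5252 0.0074 0.076 ]
   [301 215] [0.5377 0.0498 0.076 ]
   [295 206] [0.5918 0.0133 0.076 ]
   [302 202] [ 0.5886 -0.0245  0.076 ]
tape [0.5395 0.0297 0.09  ]
d1 tray cent [ 0.4752 -0.3206  0.011 ]
   [333 194] [ 0.5379 -0.239   0.011 ]
   [334 191] [ 0.5383 -0.2627  0.011 ]
   [360 196] [ 0.4427 -0.2393  0.011 ]
   [360 193] [ 0.4451 -0.2621  0.011 ]
   [371 194] [ 0.4063 -0.2607  0.011 ]
   [374 178] [ 0.406  -0.3955  0.011 ]
   [337 176] [ 0.548  -0.3911  0.011 ]
d1 blue cent [0.5398 0.0692 0.076 ]
   [288 207] [ 0.6348 -0.0097  0.076 ]
   [288 214] [0.6238 0.0304 0.076 ]
   [312 229] [0.5382 0.0976 0.076 ]
   [317 243] [0.5115 0.1604 0.076 ]
   [328 243] [0.4839 0.1557 0.076 ]
   [327 207] [ 0.5202 -0.0288  0.076 ]
   [322 207] [ 0.5349 -0.0264  0.076 ]
   [323 216] [0.522  0.0249 0.076 ]
   [315 220] [0.54   0.0503 0.076 ]
   [304 217] [0.5742 0.0393 0.076 ]
   [305 207] [ 0.5848 -0.018   0.076 ]
tape [0.5479 0.0249 0.09  ]
bar [ 0.4604 -0.008   0.073 ] [0.4458 0.0972 0.073 ]
```

View pics/c1.png

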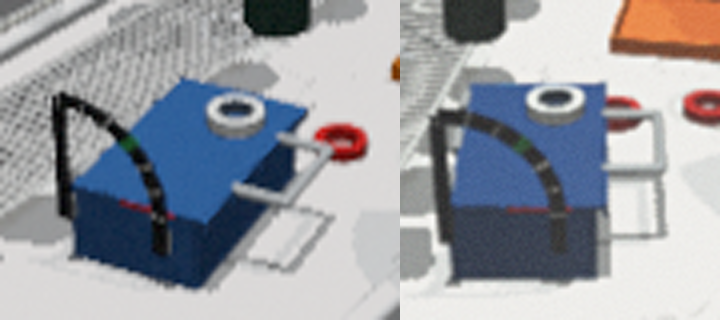

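The crop shows the tape near the lid's right rear, the bar with its mid at about side (346,224), and a red ring behind the handle. I get tray ≈ (0.474,-0.315), tape ≈ (0.543,0.027), case yaw ≈ 9.5° and bar middle ≈ (0.45,0.055). Next I move above for a wrist look.

```bash
cat >> h.py <<'E'
def go(p,yaw,tilt=0):
    # tool y at world angle yaw-90; tilt: lean of the wrist towards the robot about tool x
    o=ctrl.get_obs(); W=Ro.from_euler("xyz",o["orientation"],degrees=True)
    T=Ro.from_euler("xyz",[180,0,yaw],degrees=True)*Ro.from_euler("x",tilt,degrees=True)
    print("shift",W.inv().apply(np.array(p)-o["tool_pos"]).round(4),"turn",(W.inv()*T).as_rotvec(degrees=True).round(1),"ax z",T.as_matrix()[:,2].round(2))
E
python3 -c "
from h import *
go([.47,.04,.30],-80.5)"
```

```text
shift [-0.4521  0.5403 -0.0735] turn [  0.1   0.1 -78.1] ax z [-0. -0. -1.]
```

Request:
{"method": "jog_arm", "body": {"plan": [[[1, -0.038, 0.045, -0.02, 0, 0, -6.5], [1, -0.075, 0.09, -0.04, 0, 0, -13], [1, -0.113, 0.135, -0.06, 0, 0, -19.5], [1, -0.15, 0.18, -0.074, 0, 0, -26], [1, -0.188, 0.225, -0.074, 0, 0, -32.5], [1, -0.226, 0.27, -0.074, 0, 0, -39], [1, -0.264, 0.315, -0.074, 0, 0, -45.5], [1, -0.301, 0.36, -0.074, 0, 0, -52], [1, -0.339, 0.405, -0.074, 0, 0, -58.5], [1, -0.377, 0.45, -0.074, 0, 0, -65], [1, -0.414, 0.495, -0.074, 0, 0, -71.5], [1, -0.452, 0.54, -0.074, 0, 0, -78], [1, -0.452, 0.54, -0.074, 0, 0, -78], [1, -0.452, 0.54, -0.074, 0, 0, -78], [1, -0.452, 0.54, -0.074, 0, 0, -78]]]}}

```text
clock: 1.98
tool_pos: [0.4697, 0.0384, 0.3006]
orientation: [180.0, -0.0, -80.7]
force: [-0.0, 0.4, 0.2]
opening: 0.0877
gripper_force: 0.0
```

```bash
python3 -c "
from h import *
o=ctrl.get_obs();print(o['clock'],o['tool_pos'],o['orientation'],o['joint_pos'].round(1),o['force'])
snap('wrist','w1')"
```

```text
1.975 [0.46969552 0.03844707 0.3005687 ] [ 1.79995262e+02 -8.31138933e-04 -8.06724245e+01] [ 28.7  -1.6 -16.8  -0.  -74.8 -19.4] [-0.00177212  0.35658539  0.22066395]
```

View pics/w1.png

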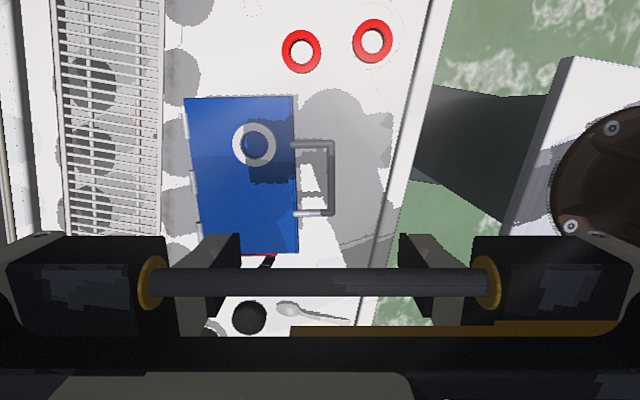

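The wrist picture shows the tape ring at (254,145), the bar from (332,142) to (332,215), and the lid's edges at (184,98), (294,96) and (298,252).

```bash
python3 - <<'E'
from h import *
im=cv2.imread("pics/w1.png"); h=cv2.cvtColor(im,cv2.COLOR_BGR2HSV)
m=cv2.inRange(h,(0,0,120),(180,90,255)); 
w=np.zeros_like(m); cv2.circle(w,(254,145),30,255,-1); m&=w
c=max(cv2.findContours(m,0,2)[0],key=cv2.contourArea); e=cv2.minEnclosingCircle(c); print(e)
u,v=e[0]; print("tape",onz("w1",u,v,.091),"dia",np.linalg.norm(onz("w1",u+e[1],v,.091)-onz("w1",u-e[1],v,.091)))
for n,p,z in(("bar",(332,142),.078),("bar",(332,215),.078),("fr",(184,98),.076),("nr",(294,96),.076),("nl",(298,252),.076)): print(n,onz("w1",*p,z))
E
```

```text
((253.8159637451172, 143.6947021484375), 22.558963775634766)
tape [0.5501 0.0169 0.091 ] dia 0.05310103577144235
bar [0.4589 0.0013 0.078 ]
bar [0.4426 0.094  0.078 ]
fr [ 0.6394 -0.0207  0.076 ]
nr [ 0.5121 -0.0439  0.076 ]
nl [0.4786 0.1545 0.076 ]
```

```bash
python3 -c "
from h import *
go([.55,.017,.15],-80.3);go([.55,.017,.08],-80.3)"
```

```text
shift [ 0.0341 -0.0757  0.1507] turn [-0.   0.  -0.4] ax z [-0. -0. -1.]
shift [ 0.0341 -0.0756  0.2207] turn [-0.   0.  -0.4] ax z [-0. -0. -1.]
```

Request:
{"method": "jog_arm", "body": {"plan": [[[1, 0.01, -0.02, 0.045, 0, 0, 0], [1, 0.02, -0.045, 0.09, 0, 0, 0], [1, 0.034, -0.076, 0.14, 0, 0, 0], [1, 0.034, -0.076, 0.17, 0, 0, 0], [1, 0.034, -0.076, 0.19, 0, 0, 0], [1, 0.034, -0.076, 0.205, 0, 0, 0], [1, 0.034, -0.076, 0.215, 0, 0, 0], [1, 0.034, -0.076, 0.22, 0, 0, 0], [1, 0.034, -0.076, 0.22, 0, 0, 0], [0.4, 0.034, -0.076, 0.22, 0, 0, 0], [0.4, 0.034, -0.076, 0.22, 0, 0, 0], [0.4, 0.034, -0.076, 0.22, 0, 0, 0], [0.4, 0.034, -0.076, 0.22, 0, 0, 0], [0.4, 0.034, -0.076, 0.22, 0, 0, 0]]]}}

```text
clock: 3.78
tool_pos: [0.5506, 0.0183, 0.0807]
orientation: [-180.0, 0.0, -80.6]
force: [-0.5, -0.4, 1.5]
opening: 0.0499
gripper_force: 30.0
```

```bash
python3 -c "
from h import *
go([.49,-.22,.24],-82)"
```

```text
shift [ 0.2252  0.0988 -0.1594] turn [-0.   0.   1.4] ax z [-0. -0. -1.]
```

Request:
{"method": "jog_arm", "body": {"plan": [[[0.4, 0, 0, -0.02, 0, 0, 0], [0.4, 0, 0, -0.06, 0, 0, 0], [0.4, 0.03, 0.02, -0.1, 0, 0, 0], [0.4, 0.075, 0.04, -0.13, 0, 0, 0], [0.4, 0.125, 0.06, -0.16, 0, 0, 0], [0.4, 0.175, 0.08, -0.16, 0, 0, 0], [0.4, 0.225, 0.1, -0.16, 0, 0, 0], [0.4, 0.225, 0.1, -0.16, 0, 0, 0], [0.4, 0.225, 0.1, -0.16, 0, 0, 0]]]}}

```text
clock: 4.9
tool_pos: [0.4885, -0.2202, 0.2404]
orientation: [180.0, 0.0, -80.7]
force: [0.2, 0.1, -0.7]
opening: 0.0501
gripper_force: 30.0
```

```bash
python3 - <<'E'
from h import *
o=ctrl.get_obs(); print(o["tool_pos"],o["opening"])
snap("wrist","w2"); im=cv2.imread("pics/w2.png"); h=cv2.cvtColor(im,cv2.COLOR_BGR2HSV)
m=cv2.inRange(h,(5,150,90),(18,255,255)); m[235:]=0
c=max(cv2.findContours(m,0,2)[0],key=cv2.contourArea)
r=cv2.minAreaRect(c); b=cv2.boxPoints(r); print(b.round(),[onz("w2",*p,.022) for p in b],onz("w2",*r[0],.022))
E
```

```text
[ 0.48849517 -0.22024542  0.24036218] 0.05006628224412297
[[265. 144.]
 [289.   8.]
 [423.  32.]
 [399. 168.]] [array([ 0.5569, -0.2423,  0.022 ]), array([ 0.5482, -0.3902,  0.022 ]), array([ 0.4001, -0.3915,  0.022 ]), array([ 0.3906, -0.2404,  0.022 ])] [ 0.4748 -0.3205  0.022 ]
```

View pics/w2.png

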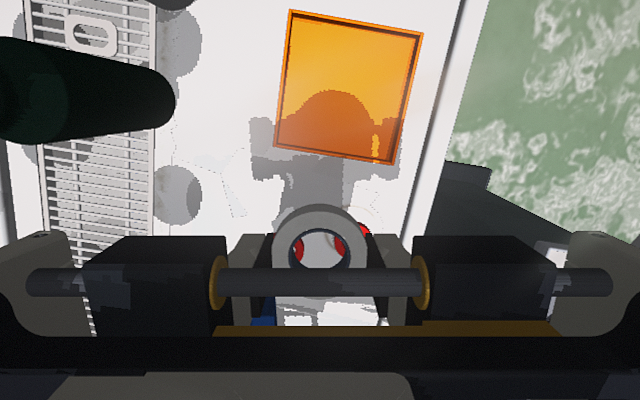

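The tape hangs level in the fingers, and the tray's corners are at about (290,10), (423,33), (394,163), (275,147), giving centre (0.475,-0.318).

```bash
python3 -c "
from h import *
go([.475,-.318,.01],-80.7)"
```

```text
shift [0.0948 0.0296 0.2304] turn [0.  0.  0.1] ax z [-0. -0. -1.]
```

Request:
{"method": "jog_arm", "body": {"plan": [[[0.4, 0.045, 0.014, 0.03, 0, 0, 0], [0.4, 0.08, 0.025, 0.07, 0, 0, 0], [0.4, 0.095, 0.03, 0.11, 0, 0, 0], [0.4, 0.095, 0.03, 0.15, 0, 0, 0], [0.4, 0.095, 0.03, 0.185, 0, 0, 0], [0.4, 0.095, 0.03, 0.21, 0, 0, 0], [0.4, 0.095, 0.03, 0.222, 0, 0, 0], [0.4, 0.095, 0.03, 0.228, 0, 0, 0], [0.4, 0.095, 0.03, 0.23, 0, 0, 0], [0.4, 0.095, 0.03, 0.23, 0, 0, 0], [0.4, 0.095, 0.03, 0.23, 0, 0, 0]]]}}

```text
clock: 6.32
tool_pos: [0.4752, -0.3188, 0.0113]
orientation: [-179.9, -0.0, -80.6]
force: [-1.0, -0.6, 0.2]
opening: 0.0502
gripper_force: 30.0
```

Request:
{"method": "jog_arm", "body": {"plan": [[[0.4, 0, 0, 0.001, 0, 0, 0], [0.72, 0, 0, 0.001, 0, 0, 0], [0.72, 0, 0, 0.001, 0, 0, 0], [0.72, 0, 0, 0.001, 0, 0, 0], [0.72, 0, 0, 0.001, 0, 0, 0], [0.72, 0, 0, -0.03, 0, 0, 0], [0.72, 0, 0, -0.08, 0, 0, 0], [0.72, 0, 0, -0.14, 0, 0, 0], [0.72, 0, 0, -0.2, 0, 0, 0], [0.72, 0, 0, -0.2, 0, 0, 0]]]}}

```text
clock: 7.58
tool_pos: [0.4774, -0.3199, 0.2165]
orientation: [-179.5, -0.3, -80.5]
force: [0.8, -0.1, -0.6]
opening: 0.0634
gripper_force: 0.0
```

```bash
python3 -c "
from h import *
o=ctrl.get_obs();print(o['tool_pos'],o['opening'])
snap('scene','s2');im=cv2.imread('pics/s2.png');cv2.imwrite('pics/c2.png',cv2.resize(im[170:260,240:400],(640,360),interpolation=2))
p=np.array([.4515,.048]);print('bar');go([p[0],p[1],.17],-80.2);go([p[0],p[1],.055],-80.2)"
```

```text
[ 0.47735468 -0.31986944  0.21646092] 0.06344208446490862
bar
shift [-0.3661 -0.0359  0.0426] turn [-0.3 -0.1 -0.4] ax z [-0. -0. -1.]
shift [-0.3664 -0.0353  0.1576] turn [-0.3 -0.1 -0.4] ax z [-0. -0. -1.]
```

View pics/c2.png

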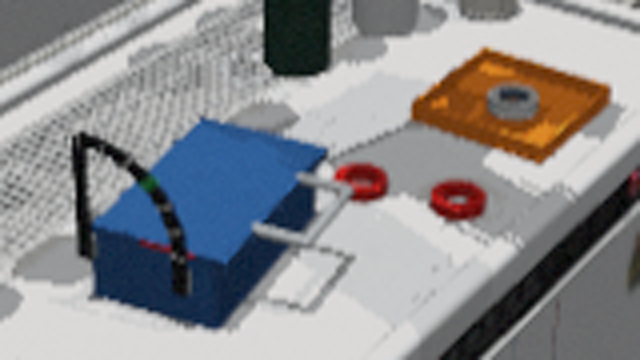

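The tape lies flat in the middle of the tray at crop (513,101), and the lid is shut. Now to the handle.

Request:
{"method": "jog_arm", "body": {"plan": [[[0.35, -0.04, -0.004, 0, -0.3, 0, 0], [0.35, -0.09, -0.009, 0, -0.3, 0, 0], [0.35, -0.14, -0.014, 0, -0.3, 0, 0], [0.35, -0.19, -0.02, 0.01, -0.3, 0, 0], [0.35, -0.24, -0.025, 0.02, -0.3, 0, 0], [0.35, -0.29, -0.03, 0.03, -0.3, 0, 0], [0.35, -0.335, -0.034, 0.04, -0.3, 0, 0], [0.35, -0.366, -0.036, 0.043, -0.3, 0, 0], [0.35, -0.366, -0.036, 0.06, -0.3, 0, 0], [0.35, -0.366, -0.036, 0.06, -0.3, 0, 0], [0.35, -0.366, -0.036, 0.06, -0.3, 0, 0]]]}}

```text
clock: 9.0
tool_pos: [0.4502, 0.0479, 0.1504]
orientation: [179.6, -0.0, -80.6]
force: [0.7, -0.3, 0.4]
opening: 0.0309
gripper_force: 0.0
```

```bash
python3 -c "
from h import *
o=ctrl.get_obs();print(o['tool_pos'],o['orientation'],o['opening'])
snap('wrist','w3')
p=[.4515,.048];go([p[0],p[1],.055],-80.2)"
```

```text
[0.45015787 0.0478754  0.15039492] [ 1.79644418e+02 -2.86982025e-02 -8.06017465e+01] 0.030939214645624016
shift [ 0.0001 -0.0016  0.0957] turn [ 0.3 -0.  -0.4] ax z [-0. -0. -1.]
```

View pics/w3.png

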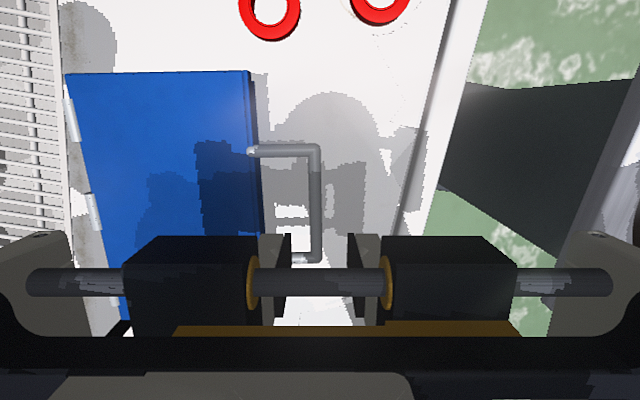

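The bar at x≈314, rows 150–258, lies centred between the fingers' inner edges (291 and 347). I descend and close on it.

Request:
{"method": "jog_arm", "body": {"plan": [[[0.35, 0, -0.002, 0.03, 0, 0, 0], [0.35, 0, -0.002, 0.06, 0, 0, 0], [0.35, 0, -0.002, 0.08, 0, 0, 0], [0.35, 0, -0.002, 0.09, 0, 0, 0], [0.35, 0, -0.002, 0.096, 0, 0, 0], [0.35, 0, -0.002, 0.096, 0, 0, 0], [0, 0, -0.002, 0.096, 0, 0, 0], [0, 0, -0.002, 0.096, 0, 0, 0], [0, 0, -0.002, 0.096, 0, 0, 0], [0, 0, -0.002, 0.096, 0, 0, 0]]]}}

```text
clock: 10.3
tool_pos: [0.4526, 0.0488, 0.055]
orientation: [179.8, 0.0, -80.6]
force: [3.8, -0.4, 0.2]
opening: 0.0087
gripper_force: 30.0
```

```bash
python3 - <<'E'
from h import *
o=ctrl.get_obs(); print(o['tool_pos'],o['opening'],o['force'])
W=Ro.from_euler("xyz",o["orientation"],degrees=True)
d=np.array([np.cos(np.radians(9.7)),np.sin(np.radians(9.7))])
for a in range(5,51,5):
    t=np.radians(a); w=[*(d*.175*(1-np.cos(t))),.175*np.sin(t)]
    print(a,W.inv().apply(w).round(4))
E
```

```text
[0.45264432 0.04883546 0.0549825 ] 0.008735908636653246 [ 3.84780601 -0.43228269  0.19967225]
5 [-0.     -0.0006 -0.0153]
10 [-0.     -0.0025 -0.0304]
15 [-0.     -0.0058 -0.0453]
20 [-0.0001 -0.0103 -0.0599]
25 [-0.0001 -0.0161 -0.074 ]
30 [-0.0001 -0.0231 -0.0876]
35 [-0.0002 -0.0313 -0.1005]
40 [-0.0002 -0.0405 -0.1126]
45 [-0.0003 -0.0508 -0.1239]
50 [-0.0003 -0.062  -0.1343]
```

Bar gripped. I lift along the arc at 2.5° per row.

Request:
{"method": "jog_arm", "body": {"plan": [[[0, 0, 0, -0.008, 0, 0, 0], [0, 0, -0.001, -0.015, 0, 0, 0], [0, 0, -0.0015, -0.023, 0, 0, 0], [0, 0, -0.0025, -0.03, 0, 0, 0], [0, 0, -0.004, -0.038, 0, 0, 0], [0, 0, -0.006, -0.045, 0, 0, 0], [0, 0, -0.008, -0.053, 0, 0, 0], [0, 0, -0.01, -0.06, 0, 0, 0], [0, 0, -0.013, -0.067, 0, 0, 0], [0, 0, -0.016, -0.074, 0, 0, 0], [0, 0, -0.0195, -0.081, 0, 0, 0], [0, 0, -0.023, -0.088, 0, 0, 0], [0, 0, -0.023, -0.088, 0, 0, 0], [0, 0, -0.023, -0.088, 0, 0, 0]]]}}

```text
clock: 12.05
tool_pos: [0.4742, 0.0526, 0.1423]
orientation: [179.6, 0.0, -80.6]
force: [-0.1, 5.2, -4.8]
opening: 0.0089
gripper_force: 29.9
```

```bash
python3 - <<'E'
from h import *
o=ctrl.get_obs(); print(o['tool_pos'],o['orientation'],o['opening'],o['force'],o['gripper_force'])
snap("side","d3"); im=cv2.imread('pics/d3.png');cv2.imwrite('pics/c3.png',cv2.resize(im[180:280,250:370],(720,600),interpolation=2))
E
```

```text
[0.47423643 0.05259491 0.14233329] [ 1.79621139e+02  3.76394083e-02 -8.06062701e+01] 0.008925473594744661 [-0.13983562  5.17349466 -4.82359407] 29.92358922958374
```

View pics/c3.png

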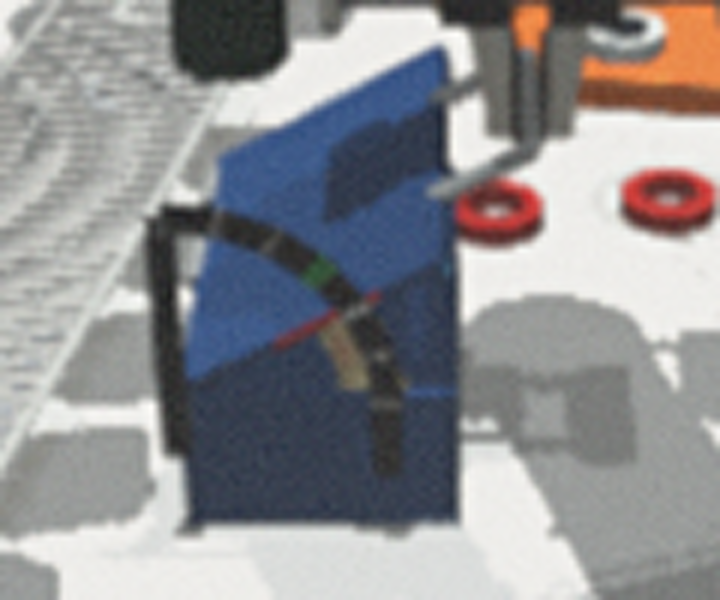

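The red pointer is at the 30° mark (355,312), as planned, one mark below the green at (320,270). I continue to 45°.

Request:
{"method": "jog_arm", "body": {"plan": [[[0, 0, -0.004, -0.007, 0, 0, 0], [0, 0, -0.008, -0.013, 0, 0, 0], [0, 0, -0.013, -0.019, 0, 0, 0], [0, 0, -0.0175, -0.025, 0, 0, 0], [0, 0, -0.0225, -0.031, 0, 0, 0], [0, 0, -0.0275, -0.0365, 0, 0, 0], [0, 0, -0.0275, -0.0365, 0, 0, 0], [0, 0, -0.0275, -0.0365, 0, 0, 0], [0, 0, -0.0275, -0.0365, 0, 0, 0], [0, 0, -0.0275, -0.0365, 0, 0, 0], [0, 0, -0.0275, -0.0365, 0, 0, 0], [0, 0, -0.0275, -0.0365, 0, 0, 0], [0, 0, -0.0275, -0.0365, 0, 0, 0]]]}}

```text
clock: 13.72
tool_pos: [0.4992, 0.0571, 0.1781]
orientation: [179.4, 0.1, -80.6]
force: [-9.7, 8.6, 0.5]
opening: 0.0089
gripper_force: 29.9
```

```bash
python3 - <<'E'
from h import *
o=ctrl.get_obs(); print(o['tool_pos'],o['orientation'],o['opening'],o['force'],o['gripper_force'])
z=(o['tool_pos'][2]+.019-.073-.001)/.175; print(np.degrees(np.arcsin(z)))
snap("side","d4"); im=cv2.imread('pics/d4.png');cv2.imwrite('pics/c4.png',cv2.resize(im[160:260,250:370],(720,600),interpolation=2))
E
```

```text
[0.4991538  0.05706261 0.17810352] [ 1.79372305e+02  6.93143548e-02 -8.06228114e+01] 0.008929565345160009 [-9.70414066  8.62424723  0.54559218] 29.883724451065063
44.70435388970733
```

View pics/c4.png

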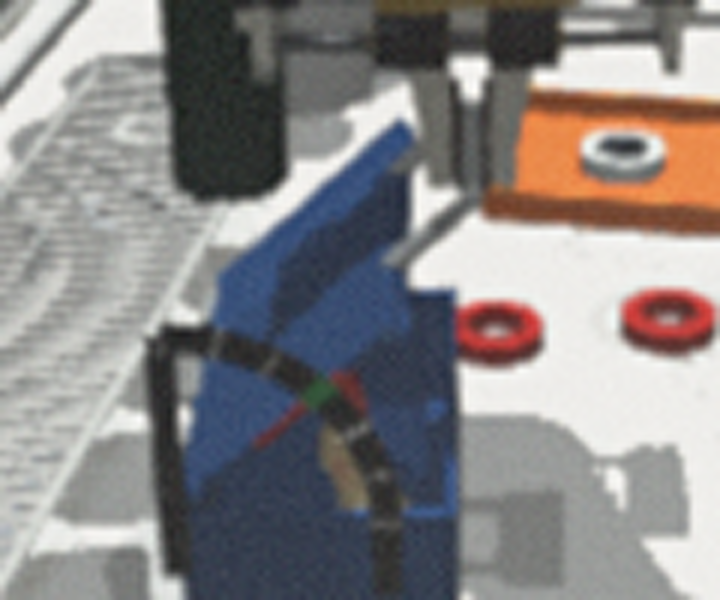

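The red pointer crosses the green mark at (320,393) and the kinematics give 44.7°. The grip is at 30 N and the tape is still flat in the tray, so I hand in.

```bash
python3 -c "
from plant import ctrl
print(ctrl.close_job())"
```

```text
the job is handed in; nothing more can be done
None
```

The tape lies flat in the orange tray and the gripper is holding the lid still by its handle at about 45° (44.7° worked out from the arm's position, with the pointer on the green mark); I have handed the job in, but no verdict came back.

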